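Eject a moulded end cap and report it on the keys

TASK

Take the finished end cap out of the open mould: push the lever at the side of the mould fully down so that the lifter raises the cap clear, then slide the cap, without picking it up, toward the robot onto the take-off plate, so that it rests flat, squarely and about centred on the plate, wholly off the mould; leave the lever down. Then report the part: press the round key fully and let it up, then the long bar key in the same way. Do not press the square key or any key before the cap is on the plate, and leave the tape roll and the stapler where they are.

Things in the scene. Friction and masses are not known exactly. Their poses are not given: they have to be found in the camera images.
- former: bench former, fixed: an open aluminium mould block (own x 0 to 124 mm, y -90 to 90) and, joined on the robot's side, a grey take-off plate (own x -150 to 0, y -90 to 90, no rims). Their flat tops are level, 78 mm above the table. Origin on the table below the middle of the line where they meet; own +x points from plate to mould, +y to the lever's side, z up.
- mould_mid (a point): middle of the cavity's mouth, at the mould face, own (62, 0, 78) mm of the former, same axes. The cavity is 84 mm (x) by 124 mm (y), 34 mm deep, with walls 20 mm thick (x) and 28 mm (y). In it, under the cap, lies a flat steel lifter plate, 64 by 100 mm, moved by the lever.
- plate_mid (a point): middle of the take-off plate's top, 78 mm above the table, at own (-75, 0) mm of the former; same axes as the former
- lever (a joint): angle of the ejector lever, rad: 0 = up (as at the start, 0.3 above level), 0.6 = fully down against its stop (0.3 below level). Pushing it down raises the lifter by 65 mm per rad, 39 mm in all; fully up, the lifter's top is 7 mm above the mould face. About 4 to 6 N on the paddle moves it; it stays where it is left.
- paddle (a point): middle of the top of the lever's black paddle (50 mm along the former's x, 44 mm along the lever), to be pressed from above. The lever stands out from the mould's +y side; its hinge lies along the former's x at own (62, 98, 58) mm, 110 mm from this point. This point sinks from about 92 to 27 mm above the table as the lever goes down.
- end_cap: the formed part: a rigid moulded-pulp tray, grey-brown, 80 (own x) by 120 (own y) by 40 mm tall, upright outside walls 12 to 16 mm thick, open on top, a low rib across; 60 to 120 g. Origin at the centre of its flat underside, z up. It starts in the cavity, axes as the former's, 2 mm play all round, lying on the lifter, 8 mm standing above the mould face
- round_key (a joint): travel of the round key, m: 0 = up, 0.006 = fully down; springs back; about 5 N when fully down
- round_key_top (a point): middle of the top of the round key (40 mm diameter), 44 mm above the table, key moves straight down; it sits on its own white box 60 x 60 mm, 30 mm tall
- bar_key (a joint): travel of the long bar key, m: 0 = up, 0.006 = fully down; springs back; about 5 N when fully down
- bar_key_top (a point): middle of the top of the long bar key (18 mm by 52 mm, long along its own y), 44 mm above the table, on its own white box 60 x 60 mm, 30 mm tall
- square_key (a joint): travel of the square key, not to be pressed, m: 0 = up, 0.006 = fully down
- square_key_top (a point): middle of the top of the square key (34 by 34 mm), 44 mm above the table, on its own white box 60 x 60 mm, 30 mm tall; the three boxes stand in a row in any order
- tape_roll: bystander: the tape roll (an empty brown core), a ring of 100 mm diameter, 48 mm tall, lying flat; origin under its centre
- stapler: bystander: black stapler, 130 mm long, 40 mm tall; origin under its centre
Things that resemble listed ones, but are neither listed nor needed, are in the scene too. What is shaped like the end_cap but blue is not meant. Leave any pink look-alike of the part that bears round_key alone.

How it is judged:
On the way, in this order (a step that is already met when the one before it is completed fails the run):
1. lever fully down (above 0.55 rad) and the cap raised above the mould face, still over the mould (value of joint lever above 0.55 rad and z of end_cap in the frame of plate_mid above 0.001 m and x of end_cap in the frame of plate_mid above 0.11 m and angle between end_cap's own z axis and vertical below 0.1 rad), for 0.1 s.
2. cap at rest on the take-off plate, flat and square (x of end_cap in the frame of plate_mid between -0.034 and 0.034 m and y of end_cap in the frame of plate_mid between -0.03 and 0.03 m and z of end_cap in the frame of plate_mid between -0.006 and 0.006 m and angle between the x axis of end_cap and the x axis of former, either way round below 0.2 rad and angle between end_cap's own z axis and vertical below 0.06 rad and linear speed of end_cap below 0.01 m/s and angular speed of end_cap below 0.1 rad/s), for 0.2 s.
3. round key pressed, the bar key up (value of joint round_key above 0.004 m and value of joint bar_key below 0.002 m), for 0.02 s.
4. round key up again (value of joint round_key below 0.001 m and value of joint bar_key below 0.002 m), for 0.02 s.
5. bar key pressed, the round key up (value of joint bar_key above 0.004 m and value of joint round_key below 0.002 m), for 0.02 s.
At the end, for the whole second after the job is handed in: The cap rests flat on the take-off plate, its centre within 34 mm (along the former's x) and 30 mm (along y) of the plate's middle, square to it within 0.2 rad, released and still; the lever is still down (above 0.5 rad); all keys are up again (all of step 2 and value of joint lever above 0.5 rad and value of joint each of round_key, bar_key, square_key below 0.0015 m); the robot touches nothing.
It fails at once if the cap is picked up (its underside more than 30 mm above the plate's level) (z of end_cap in the frame of plate_mid above 0.03 m).
It fails at once if the square key is pressed (more than 3 mm) (value of joint square_key above 0.003 m).
It fails at once if a key is pressed before the cap is off the mould and on the plate (value of joint any of round_key, bar_key above 0.004 m and (x of end_cap in the frame of plate_mid above 0.036 m or z of end_cap in the frame of plate_mid above 0.01 m)).
It fails at once if the tape roll or the stapler is moved more than 40 mm (distance of any of tape_roll, stapler from where it was at the start of the episode above 0.04 m).
It also fails if it takes over 50 s, if anything falls off the work surface, if the arm or the gripper's body presses on something with over 40 N, if the wrist force passes 120 N, or if a joint passes its speed limit or range.

ROBOT

A 6-joint arm with a two-finger parallel gripper is mounted at the origin on the work surface. World frame = base frame: x ahead of the robot, y to its left, z up, the work surface at z = 0. Lengths are in m, angles in rad, forces in N, time in s.
With the tool pointing down it reaches from about 0.375 to 0.975 m from the base axis. Payload 3.8 kg.
Tool frame: the origin (TCP) lies midway between the tips of the shut fingers; the grasp point (between the pads) lies 19 mm behind it; z points along the fingers, y is the direction in which the jaws open and shut (so a half turn about z gives the same grasp; the last joint's range is limited). The gripper opens to 85 mm and grips with 20 to 120 N. Pads are 22 mm wide; open, the fingers measure 114 mm over their backs; the gripper's body (76 mm by 85 mm) begins 54 mm behind the grasp point. The pads swing forward as they close: fully open they stand 13 mm farther back than shut.
Start: joints at [-1.32, 0.264, 1.604, -0, 1.274, -0.037], TCP at [0.192, -0.647, 0.231] pointing down, gripper open.
Joint ranges: [-2.63, 2.63], [-0.94, 2.18], [0.31, 2.57], [-1.31, 4.45], [0, 2.66], [-2.55, 2.55]. Speed limits (rad/s): [2.57, 2.57, 3.14, 3.14, 3.14, 3.14].

INTERFACE

Orientations are given as a rotation vector (axis times angle).
In Python, from workcell import bot gives the robot as it stands.
- The arm moves only by the shell command python3 -m inch 'ROWS' [FORCE]. ROWS is JSON, a list of rows, each an object of numbers: "dx", "dy", "dz": the shift along the tool's x, y, z in m; "ax", "ay", "az": the turn, a rotation vector about the tool's x, y, z in degrees; "fingers": the opening, from -1 (shut) to 1 (fully open). A call has 1 to 20 rows; each row is the pose to reach, as a shift and turn from the pose measured when the call began, along the tool's axes at that moment; what a row does not reach only later rows make up. A row lasts 1/8 s, in which the tool goes at most 62.5 mm and 10.7 degrees, less where a joint would pass 70% of its speed; a pose out of reach is approached as far as the arm can. A call with a gripper value outside its range is refused whole. The fingers move at their own pace and stop on an object; FORCE is the grip in N (left out, the last holds). Time passes only in rows, so rows that repeat a pose let the fingers close. It gives the time, the measured TCP pose, the force and the opening at its end, in the units of the state.
- bot.read_state(): the state, without advancing time (a new reading comes with each control period).
- bot.read_camera(name): name is "side" or "top" or "wrist"; returns (picture, depth): 384x512x3 uint8, blue, green, red; 384x512 float32, m along the optical axis (not along the pixel's ray), 0 where there is no reading.
- bot.get_calibration(name): a dict with "intrinsics" (3x3 intrinsics, pixels), "distortion" ([k1, k2, p1, p2, k3] as OpenCV has them; the pictures are not rectified), "view" (4x4, takes a point from world to camera coordinates). Camera axes: x right, y down, z forward; pixel columns grow to the right and rows downward; lengths in m; the calibration is good to about 2 mm. A picture is of the moment at which its call begins: read the wrist's pose just before it. get_calibration takes no time and is no camera call; for the wrist camera it gives the pose at the moment of the call.
- bot.finish_job(): hands the job in, once; it reports no verdict.
Trained networks look in the newest picture that a camera, given by its name, has taken for a name from the list of things; names that differ only in an ending like _2 or _b are one class to them, and where a whole thing is asked for, a point or a joint stands for the part that bears it (a point fixed in the world has none). Each returns a list of dicts, best first, with "p" (0 to 1); they miss things now and then, are a little off and sometimes report something else, mostly with a low value. They report only what shows in the picture. A call takes as long as a camera call. They do not tell look-alikes from the thing itself.
- bot.masks_of(camera, thing): "region" (384x512 bool, what is visible of it) and "box" ([left, top, right, bottom] in pixels, round what is visible of it).
The state is a dict: "time": time; "q": joint angles; "joint_vel": joint speeds; "joint_torque": joint torques, N m; "tool_pos": TCP position; "tcp_rot": TCP orientation; "wrist_force": force on the tool from outside, world axes, zero at the start; "torque": the same for the moment, N m; "width": opening from 0.0 (shut) to 1.0 (fully open).
Only numpy, scipy, OpenCV 4.12 (cv2) and the standard library are available. Lean on these libraries where they do the work, as an engineer would, in place of code of your own. Each camera call takes 0.05 s, during which the arm holds its last target. There are 200 camera calls.

## Working session

There is one attempt and no reset: what is moved stays moved. The work goes in short steps, Python scripts to look and compute and a shell command to move; the robot and the scene stay as the last step left them, time stands still between calls to the robot, and variables do not carry over. Pictures are saved under pics/ and viewed, about 8 in all and at most 12, crops included, and the job is handed in when it is done.

```bash
mkdir -p pics; ls; cat > h.py <<'E'
import numpy as np, cv2
from workcell import bot
def world(cam, uv, z=None, depth=None, cal=None):
    c=cal or bot.get_calibration(cam); K=np.array(c["intrinsics"]);D=np.array(c["distortion"]);V=np.array(c["view"])
    n=cv2.undistortPoints(np.array(uv,float).reshape(-1,1,2),K,D).reshape(-1,2)
    r=np.c_[n,np.ones(len(n))]; R=V[:3,:3]; t=V[:3,3]; o=-R.T@t; d=r@R
    if z is not None: return o+d*((z-o[2])/d[:,2])[:,None]
    return o+d*np.array(depth).reshape(-1,1)
E
python3 - <<'E'
from h import *
for n in("side","top"):
    p,d=bot.read_camera(n); cv2.imwrite(f"pics/{n}0.png",p); np.save(f"{n}_d.npy",d)
    for th in ["former","paddle","end_cap","round_key_top","bar_key_top","square_key_top","tape_roll","stapler"]:
        for m in bot.masks_of(n,th)[:3]:
            if m["p"]<.25: continue
            r=m["region"]; ys,xs=np.nonzero(r&(d>0))
            w=world(n,np.c_[xs,ys],depth=d[ys,xs]); q=np.percentile(w[:,2],90); tp=w[w[:,2]>q-.006]
            print(n,th,round(m["p"],2),m["box"],"top c",np.median(w,0).round(3),"maxz",q.round(3),tp.mean(0).round(3))
print(bot.read_state())
E
```

```text
pics
side former 0.7 [134.4, 174.0, 293.6, 255.5] top c [0.499 0.085 0.077] maxz 0.079 [0.48  0.059 0.079]
side paddle 0.8 [136.5, 218.5, 188.7, 238.2] top c [0.535 0.234 0.087] maxz 0.097 [0.521 0.262 0.095]
side end_cap 0.74 [177.6, 175.0, 226.5, 207.2] top c [0.589 0.055 0.081] maxz 0.086 [0.574 0.063 0.084]
side end_cap 0.7 [66.9, 229.3, 126.9, 283.6] top c [0.646 0.322 0.026] maxz 0.04 [0.647 0.322 0.039]
side end_cap 0.7 [139.7, 213.9, 187.1, 244.0] top c [0.534 0.24  0.089] maxz 0.097 [0.521 0.263 0.095]
side round_key_top 0.54 [325.8, 194.1, 340.0, 204.8] top c [ 0.334 -0.16   0.042] maxz 0.045 [ 0.336 -0.165  0.043]
side round_key_top 0.51 [320.7, 170.1, 336.3, 178.4] top c [ 0.412 -0.264  0.042] maxz 0.045 [ 0.414 -0.269  0.043]
side square_key_top 0.46 [283.3, 160.9, 298.7, 173.8] top c [ 0.516 -0.242  0.043] maxz 0.045 [ 0.517 -0.248  0.043]
side tape_roll 0.97 [299.3, 140.8, 330.3, 163.9] top c [ 0.534 -0.397  0.032] maxz 0.048 [ 0.538 -0.413  0.047]
side tape_roll 0.45 [252.4, 157.9, 270.1, 166.3] top c [ 0.607 -0.221  0.041] maxz 0.044 [ 0.61  -0.222  0.043]
side stapl
[... 1353 characters left out ...]
295 0.037] maxz 0.041 [0.303 0.295 0.038]
{'time': 0.9, 'q': array([-1.31988607e+00,  2.63852835e-01,  1.60397185e+00, -5.10665007e-05,
        1.27368082e+00, -3.68957690e-02]), 'joint_vel': array([ 0.00083484,  0.00100761, -0.00117259,  0.00043047, -0.00128048,
        0.00138242]), 'joint_torque': array([ 1.53478879e-03, -5.15041995e+01, -3.67729139e+01,  4.86689601e-05,
        6.25790381e-04,  1.09960783e-05]), 'tool_pos': array([ 0.19158692, -0.64725688,  0.23132677]), 'tcp_rot': array([ 3.10902629e+00,  4.50536023e-01, -6.16391242e-05]), 'wrist_force': array([-0.02788322,  0.37289047, -0.07740447]), 'torque': array([ 0.02848168, -0.00209359, -0.01506932]), 'width': 0.9971553034085207}
```

```bash
python3 - <<'E'
from h import *
p=cv2.imread("pics/top0.png"); cv2.imwrite("pics/topc.png",cv2.resize(p[95:260,110:410],None,fx=2.66,fy=2.66,interpolation=cv2.INTER_CUBIC))
# former top face fit: points z 0.072..0.09 around; min-area rect
d=np.load("top_d.npy"); ys,xs=np.nonzero(d>0); w=world("top",np.c_[xs,ys],depth=d[ys,xs])
m=(abs(w[:,2]-.080)<.009)&(w[:,0]>.3)&(w[:,0]<.75)&(w[:,1]>-.15)&(w[:,1]<.2)
im=np.zeros(d.shape,np.uint8); im[ys[m],xs[m]]=255
n,l,s,_=cv2.connectedComponentsWithStats(im); k=1+np.argmax(s[1:,4]); yy,xx=np.nonzero(l==k)
W=world("top",np.c_[xx,yy],z=.078)[:,:2].astype(np.float32)
print(s[k],cv2.minAreaRect(W*1000),cv2.boxPoints(cv2.minAreaRect(W*1000)))
E
```

```text
[ 191  122   84  106 5034] ((507.8880615234375, 36.17814636230469), (276.1521911621094, 180.30482482910156), 15.486068725585938) [[350.7537    86.190735]
 [398.8958   -87.56819 ]
 [665.02246  -13.834442]
 [616.8803   159.92448 ]]
```

View pics/topc.png

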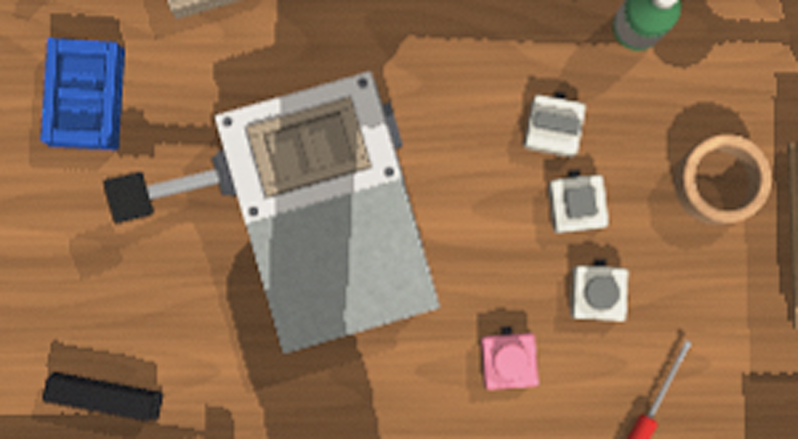

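```bash
cat >> h.py <<'E'
from scipy.spatial.transform import Rotation as Ro
YAW=np.deg2rad(15.49); O=np.array([.5204,.0397,0])
Rf=Ro.from_euler("z",YAW).as_matrix()
def own(x,y,z): return O+Rf@np.array([x,y,z])/1000
def to_own(w): return (Rf.T@(np.array(w)-O))*1000
def shift(w):
    s=bot.read_state(); R=Ro.from_rotvec(s["tcp_rot"]).as_matrix()
    print("shift mm",(R.T@(np.array(w)-s["tool_pos"])*1000).round(1),"tool x yaw",np.rad2deg(np.arctan2(R[1,0],R[0,0])).round(2))
E
python3 - <<'E'
from h import *
print(own(62,0,78),own(-75,0,78),own(62,205,92))
shift([.45,-.1,.231]); shift(own(62,206,120)); shift(own(62,206,92)); shift(own(62,206,28))
E
```

```text
[0.58014798 0.05625835 0.078     ] [0.44812422 0.01966974 0.078     ] [0.52539859 0.25381215 0.092     ]
shift mm [ 4.031e+02 -4.514e+02  3.000e-01] tool x yaw 16.49
shift mm [ 575.9 -770.3  111.2] tool x yaw 16.49
shift mm [ 575.9 -770.3  139.2] tool x yaw 16.49
shift mm [ 575.9 -770.3  203.2] tool x yaw 16.49
```

```bash
python3 -m inch '[{"dx":0.403,"dy":-0.451,"az":1,"fingers":-1},{"dx":0.403,"dy":-0.451,"az":1,"fingers":-1},{"dx":0.403,"dy":-0.451,"az":1,"fingers":-1},{"dx":0.403,"dy":-0.451,"az":1,"fingers":-1},{"dx":0.403,"dy":-0.451,"az":1,"fingers":-1},{"dx":0.403,"dy":-0.451,"az":1,"fingers":-1},{"dx":0.403,"dy":-0.451,"az":1,"fingers":-1},{"dx":0.403,"dy":-0.451,"az":1,"fingers":-1},{"dx":0.403,"dy":-0.451,"az":1,"fingers":-1},{"dx":0.576,"dy":-0.77,"dz":0.03,"az":1,"fingers":-1},{"dx":0.576,"dy":-0.77,"dz":0.03,"az":1,"fingers":-1},{"dx":0.576,"dy":-0.77,"dz":0.03,"az":1,"fingers":-1},{"dx":0.576,"dy":-0.77,"dz":0.03,"az":1,"fingers":-1},{"dx":0.576,"dy":-0.77,"dz":0.03,"az":1,"fingers":-1},{"dx":0.576,"dy":-0.77,"dz":0.03,"az":1,"fingers":-1},{"dx":0.576,"dy":-0.77,"dz":0.03,"az":1,"fingers":-1},{"dx":0.576,"dy":-0.77,"dz":0.03,"az":1,"fingers":-1},{"dx":0.576,"dy":-0.77,"dz":0.03,"az":1,"fingers":-1}]'
python3 - <<'E'
from h import *
shift(own(62,206,110));s=bot.read_state();print(to_own(s["tool_pos"]),s["q"],s["width"],s["time"])
c=bot.get_calibration("wrist");p,d=bot.read_camera("wrist");cv2.imwrite("pics/w1.png",p)
for m in bot.masks_of("wrist","paddle")[:2]:
    ys,xs=np.nonzero(m["region"]&(d>0));w=world("wrist",np.c_[xs,ys],depth=d[ys,xs],cal=c)
    print(m["p"],m["box"],to_own(np.median(w,0)),np.percentile([to_own(a) for a in w],[5,95],axis=0))
E
```

```text
shift mm [ 575.9 -770.3  121.2] tool x yaw 16.49
[-500.33533142 -574.18842786  231.32676676] [-1.31988607e+00  2.63852835e-01  1.60397185e+00 -5.10665007e-05
  1.27368082e+00 -3.68957690e-02] 0.9971553034085207 0.9invalid input at $[0]: expected keys dx, dy, dz, ax, ay, az, fingers
```

```bash
python3 -m inch '[{"dx":0.403,"dy":-0.451,"dz":0,"ax":0,"ay":0,"az":1,"fingers":-1},{"dx":0.403,"dy":-0.451,"dz":0,"ax":0,"ay":0,"az":1,"fingers":-1},{"dx":0.403,"dy":-0.451,"dz":0,"ax":0,"ay":0,"az":1,"fingers":-1},{"dx":0.403,"dy":-0.451,"dz":0,"ax":0,"ay":0,"az":1,"fingers":-1},{"dx":0.403,"dy":-0.451,"dz":0,"ax":0,"ay":0,"az":1,"fingers":-1},{"dx":0.403,"dy":-0.451,"dz":0,"ax":0,"ay":0,"az":1,"fingers":-1},{"dx":0.403,"dy":-0.451,"dz":0,"ax":0,"ay":0,"az":1,"fingers":-1},{"dx":0.403,"dy":-0.451,"dz":0,"ax":0,"ay":0,"az":1,"fingers":-1},{"dx":0.403,"dy":-0.451,"dz":0,"ax":0,"ay":0,"az":1,"fingers":-1},{"dx":0.576,"dy":-0.77,"dz":0.03,"ax":0,"ay":0,"az":1,"fingers":-1},{"dx":0.576,"dy":-0.77,"dz":0.03,"ax":0,"ay":0,"az":1,"fingers":-1},{"dx":0.576,"dy":-0.77,"dz":0.03,"ax":0,"ay":0,"az":1,"fingers":-1},{"dx":0.576,"dy":-0.77,"dz":0.03,"ax":0,"ay":0,"az":1,"fingers":-1},{"dx":0.576,"dy":-0.77,"dz":0.03,"ax":0,"ay":0,"az":1,"fingers":-1},{"dx":0.576,"dy":-0.77,"dz":0.03,"ax":0,"ay":0,"az":1,"fingers":-1},{"dx":0.576,"dy":-0.77,"dz":0.03,"ax":0,"ay":0,"az":1,"fingers":-1},{"dx":0.576,"dy":-0.77,"dz":0.03,"ax":0,"ay":0,"az":1,"fingers":-1},{"dx":0.576,"dy":-0.77,"dz":0.03,"ax":0,"ay":0,"az":1,"fingers":-1}]'
python3 - <<'E'
from h import *
shift(own(62,206,110));s=bot.read_state();print(to_own(s["tool_pos"]),s["q"],s["width"],s["time"])
c=bot.get_calibration("wrist");p,d=bot.read_camera("wrist");cv2.imwrite("pics/w1.png",p)
for m in bot.masks_of("wrist","paddle")[:2]:
    ys,xs=np.nonzero(m["region"]&(d>0));w=world("wrist",np.c_[xs,ys],depth=d[ys,xs],cal=c)
    print(m["p"],m["box"],to_own(np.median(w,0)),np.percentile([to_own(a) for a in w],[5,95],axis=0))
E
```

```text
time: 3.25
tool_pos: [0.5251, 0.2539, 0.2011]
tcp_rot: [3.112, 0.424, -0.001]
wrist_force: [-0.1, -0.2, -0.4]
width: 0.003
shift mm [ 0.4 -0.9 91.1] tool x yaw 15.5
[ 61.70961262 205.19351972 201.14964875] [ 4.08079422e-01  1.13205448e-01  1.83827241e+00 -6.22811215e-04
  1.19087720e+00  1.70856902e+00] 0.003288891446898376 3.25
0.69 [230.5, 157.2, 358.8, 213.1] [ 69.06072178 187.76006247  87.0670854 ] [[ 40.26093681 102.84202765   3.89686514]
 [ 84.7208395  222.58152696  96.92366818]]
0.53 [229.4, 110.5, 512.0, 346.8] [12.44350049 43.87170003 77.35157152] [[-101.99276265  -71.22205213   20.99591882]
 [ 121.30859661  202.03698844   91.44239689]]
```

```bash
python3 -m inch '[{"dx":0,"dy":0,"dz":0.05,"ax":0,"ay":0,"az":0,"fingers":-1},{"dx":0,"dy":0,"dz":0.095,"ax":0,"ay":0,"az":0,"fingers":-1},{"dx":0,"dy":0,"dz":0.105,"ax":0,"ay":0,"az":0,"fingers":-1},{"dx":0,"dy":0,"dz":0.112,"ax":0,"ay":0,"az":0,"fingers":-1},{"dx":0,"dy":0,"dz":0.12,"ax":0,"ay":0,"az":0,"fingers":-1},{"dx":0,"dy":0,"dz":0.128,"ax":0,"ay":0,"az":0,"fingers":-1},{"dx":0,"dy":0,"dz":0.136,"ax":0,"ay":0,"az":0,"fingers":-1},{"dx":0,"dy":0,"dz":0.144,"ax":0,"ay":0,"az":0,"fingers":-1},{"dx":0,"dy":0,"dz":0.152,"ax":0,"ay":0,"az":0,"fingers":-1},{"dx":0,"dy":0,"dz":0.16,"ax":0,"ay":0,"az":0,"fingers":-1},{"dx":0,"dy":0,"dz":0.166,"ax":0,"ay":0,"az":0,"fingers":-1},{"dx":0,"dy":0,"dz":0.169,"ax":0,"ay":0,"az":0,"fingers":-1},{"dx":0,"dy":0,"dz":0.169,"ax":0,"ay":0,"az":0,"fingers":-1}]'
```

```text
time: 4.97
tool_pos: [0.5279, 0.2541, 0.0345]
tcp_rot: [-3.112, -0.421, -0.008]
wrist_force: [1.4, -0.3, 3.9]
width: 0.003
```

```bash
python3 -m inch '[{"dx":0,"dy":0,"dz":0.002,"ax":0,"ay":0,"az":0,"fingers":-1},{"dx":0,"dy":0,"dz":0.002,"ax":0,"ay":0,"az":0,"fingers":-1}]'; python3 -m inch '[{"dx":0,"dy":0,"dz":0.002,"ax":0,"ay":0,"az":0,"fingers":-1},{"dx":0,"dy":0,"dz":0.002,"ax":0,"ay":0,"az":0,"fingers":-1}]'
```

```text
time: 5.22
tool_pos: [0.5284, 0.2542, 0.033]
tcp_rot: [-3.112, -0.421, -0.01]
wrist_force: [-0.6, -1.8, 4.7]
width: -0.003
time: 5.48
tool_pos: [0.5286, 0.2542, 0.0311]
tcp_rot: [-3.112, -0.422, -0.011]
wrist_force: [0.0, -2.2, 4.6]
width: 0.004
```

```bash
for i in 1; do python3 -m inch '[{"dx":0,"dy":0,"dz":0.002,"ax":0,"ay":0,"az":0,"fingers":-1},{"dx":0,"dy":0,"dz":0.002,"ax":0,"ay":0,"az":0,"fingers":-1}]'; python3 -m inch '[{"dx":0,"dy":0,"dz":0.003,"ax":0,"ay":0,"az":0,"fingers":-1},{"dx":0,"dy":0,"dz":0.003,"ax":0,"ay":0,"az":0,"fingers":-1}]';  done; python3 - <<'E'
from h import *
p,d=bot.read_camera("side"); cv2.imwrite("pics/s1.png",cv2.resize(p[150:270,110:310],None,fx=4,fy=4,interpolation=cv2.INTER_CUBIC))
for m in bot.masks_of("side","end_cap")[:3]:
    ys,xs=np.nonzero(m["region"]&(d>0));w=np.array([to_own(a) for a in world("side",np.c_[xs,ys],depth=d[ys,xs])])
    print(m["p"],m["box"],np.percentile(w,[3,50,97],axis=0).round(0).tolist())
E
```

```text
time: 5.72
tool_pos: [0.5287, 0.2542, 0.0291]
tcp_rot: [-3.112, -0.422, -0.011]
wrist_force: [-0.4, -1.3, 3.6]
width: -0.001
time: 5.98
tool_pos: [0.5291, 0.2543, 0.0283]
tcp_rot: [-3.112, -0.422, -0.011]
wrist_force: [-5.2, -4.1, 17.4]
width: -0.002
0.61 [175.0, 162.3, 226.0, 202.7] [[21.0, -56.0, 86.0], [59.0, 12.0, 111.0], [100.0, 60.0, 126.0]]
0.57 [68.3, 232.1, 126.9, 279.3] [[137.0, 196.0, 5.0], [193.0, 241.0, 26.0], [256.0, 287.0, 41.0]]
```

View pics/s1.png

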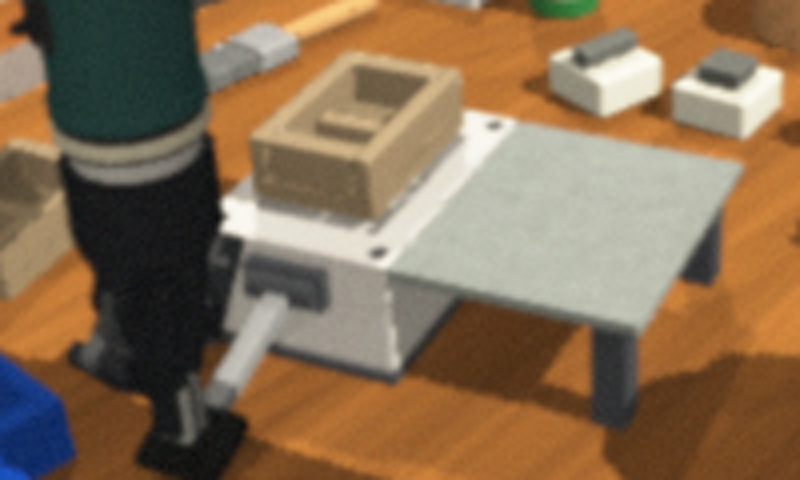

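```bash
python3 -m inch '[{"dx":0,"dy":0,"dz":-0.06,"ax":0,"ay":0,"az":0,"fingers":-1},{"dx":0,"dy":0,"dz":-0.12,"ax":0,"ay":0,"az":0,"fingers":-1},{"dx":0,"dy":0,"dz":-0.17,"ax":0,"ay":0,"az":0,"fingers":-1},{"dx":0,"dy":0,"dz":-0.17,"ax":0,"ay":0,"az":0,"fingers":-1}]'
python3 - <<'E'
from h import *
s=bot.read_state();print(to_own(s["tool_pos"]),s["tcp_rot"]);shift(own(126,0,200));shift(own(126,0,76))
E
```

```text
time: 6.58
tool_pos: [0.5308, 0.2557, 0.2037]
tcp_rot: [-3.109, -0.421, -0.026]
wrist_force: [-0.5, -0.3, -0.2]
width: -0.001
[ 67.68913461 205.41493381 203.65147653] [-3.10894664 -0.42143085 -0.02637767]
shift mm [ 58.4 205.4   4.3] tool x yaw 15.44
shift mm [ 56.3 205.6 128.3] tool x yaw 15.44
```

```bash
python3 -m inch '[{"dx":0.057,"dy":0.05,"dz":0,"ax":0,"ay":-1,"az":0,"fingers":1},{"dx":0.058,"dy":0.11,"dz":0,"ax":0,"ay":-1,"az":0,"fingers":1},{"dx":0.058,"dy":0.17,"dz":0,"ax":0,"ay":-1,"az":0,"fingers":1},{"dx":0.058,"dy":0.205,"dz":0,"ax":0,"ay":-1,"az":0,"fingers":1},{"dx":0.058,"dy":0.205,"dz":0,"ax":0,"ay":-1,"az":0,"fingers":1},{"dx":0.058,"dy":0.205,"dz":0,"ax":0,"ay":-1,"az":0,"fingers":1}]'
python3 - <<'E'
from h import *
s=bot.read_state();print(to_own(s["tool_pos"]),s["tcp_rot"]);shift(own(126,0,76))
c=bot.get_calibration("wrist");p,d=bot.read_camera("wrist"); cv2.imwrite("pics/w2.png",p)
for m in bot.masks_of("wrist","end_cap")[:1]:
    ys,xs=np.nonzero(m["region"]&(d>0));w=np.array([to_own(a) for a in world("wrist",np.c_[xs,ys],depth=d[ys,xs],cal=c)])
    print(m["p"],m["box"],np.percentile(w,[2,50,98],axis=0).round(0).tolist())
E
```

```text
time: 7.32
tool_pos: [0.6402, 0.0739, 0.2024]
tcp_rot: [-3.11, -0.421, 0.005]
wrist_force: [-0.1, 0.1, 0.1]
width: 1.002
[124.61439897   0.99637801 202.37274037] [-3.11044194 -0.42075335  0.0053318 ]
shift mm [  1.8   1.4 126.4] tool x yaw 15.41
0.66 [2.9, 30.5, 102.3, 165.7] [[140.0, 179.0, 3.0], [205.0, 234.0, 29.0], [261.0, 275.0, 41.0]]
```

View pics/w2.png

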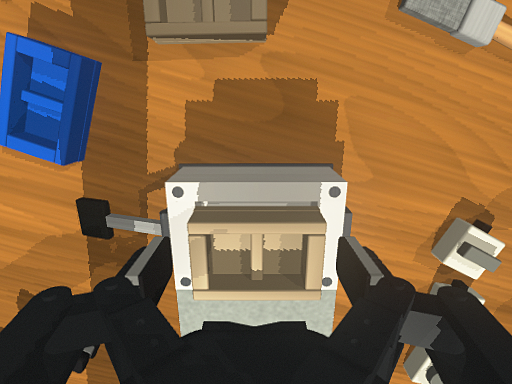

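```bash
python3 - <<'E'
from h import *
w=world("wrist",[[190,210],[323,210],[193,299],[334,299]],z=.125); print([to_own(a).round(0).tolist() for a in w])
E
python3 -m inch '[{"dx":0.003,"dy":0.001,"dz":0.05,"ax":0,"ay":0,"az":0,"fingers":1},{"dx":0.003,"dy":0.001,"dz":0.09,"ax":0,"ay":0,"az":0,"fingers":1},{"dx":0.003,"dy":0.001,"dz":0.11,"ax":0,"ay":0,"az":0,"fingers":1},{"dx":0.003,"dy":0.001,"dz":0.12,"ax":0,"ay":0,"az":0,"fingers":1},{"dx":0.003,"dy":0.001,"dz":0.124,"ax":0,"ay":0,"az":0,"fingers":1},{"dx":0.003,"dy":0.001,"dz":0.124,"ax":0,"ay":0,"az":0,"fingers":1}]'
python3 - <<'E'
from h import *
s=bot.read_state();print(to_own(s["tool_pos"]));shift(own(-24,0,78))
p,d=bot.read_camera("side"); cv2.imwrite("pics/s2.png",cv2.resize(p[110:270,110:310],None,fx=3.7,fy=3.7,interpolation=cv2.INTER_CUBIC))
E
```

```text
[[113.0, 55.0, 125.0], [113.0, -56.0, 125.0], [24.0, 58.0, 125.0], [25.0, -73.0, 125.0]]
time: 8.18
tool_pos: [0.6443, 0.0751, 0.0805]
tcp_rot: [-3.111, -0.424, -0.0]
wrist_force: [-0.0, 0.8, 0.3]
width: 1.0
[128.87477336   1.01569409  80.51394501]
shift mm [-152.9    1.     2.5] tool x yaw 15.51
```

View pics/s2.png

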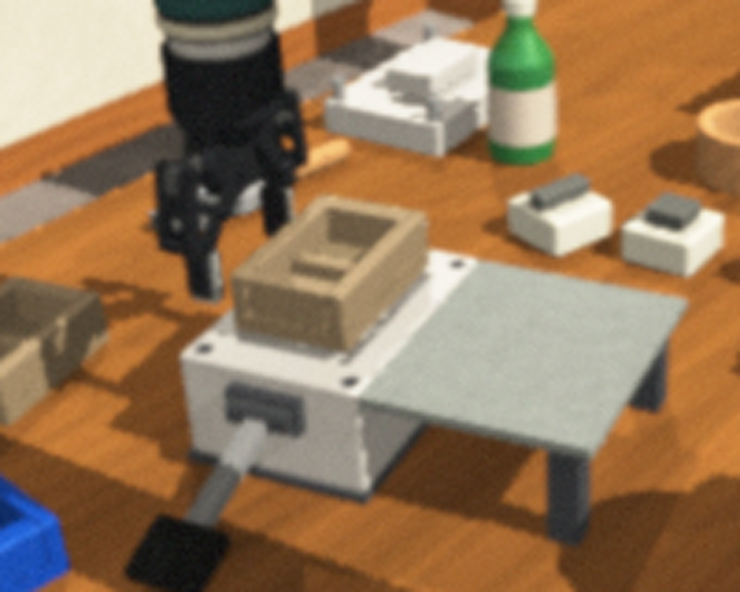

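```bash
python3 -m inch '[{"dx":-0.010,"dy":0.001,"dz":0.002,"ax":0,"ay":0,"az":0,"fingers":1},{"dx":-0.020,"dy":0.001,"dz":0.002,"ax":0,"ay":0,"az":0,"fingers":1},{"dx":-0.030,"dy":0.001,"dz":0.002,"ax":0,"ay":0,"az":0,"fingers":1},{"dx":-0.040,"dy":0.001,"dz":0.002,"ax":0,"ay":0,"az":0,"fingers":1},{"dx":-0.050,"dy":0.001,"dz":0.002,"ax":0,"ay":0,"az":0,"fingers":1},{"dx":-0.060,"dy":0.001,"dz":0.002,"ax":0,"ay":0,"az":0,"fingers":1},{"dx":-0.070,"dy":0.001,"dz":0.002,"ax":0,"ay":0,"az":0,"fingers":1},{"dx":-0.080,"dy":0.001,"dz":0.002,"ax":0,"ay":0,"az":0,"fingers":1},{"dx":-0.090,"dy":0.001,"dz":0.002,"ax":0,"ay":0,"az":0,"fingers":1},{"dx":-0.100,"dy":0.001,"dz":0.002,"ax":0,"ay":0,"az":0,"fingers":1},{"dx":-0.110,"dy":0.001,"dz":0.002,"ax":0,"ay":0,"az":0,"fingers":1},{"dx":-0.120,"dy":0.001,"dz":0.002,"ax":0,"ay":0,"az":0,"fingers":1},{"dx":-0.130,"dy":0.001,"dz":0.002,"ax":0,"ay":0,"az":0,"fingers":1},{"dx":-0.137,"dy":0.001,"dz":0.002,"ax":0,"ay":0,"az":0,"fingers":1},{"dx":-0.137,"dy":0.001,"dz":0.002,"ax":0,"ay":0,"az":0,"fingers":1}]'
cat > cap.py <<'E'
from h import *
import sys
s=bot.read_state();print(to_own(s["tool_pos"]))
p,d=bot.read_camera("side"); cv2.imwrite(sys.argv[1],cv2.resize(p[110:270,110:310],None,fx=3.7,fy=3.7,interpolation=cv2.INTER_CUBIC))
for m in bot.masks_of("side","end_cap")[:3]:
    ys,xs=np.nonzero(m["region"]&(d>0));w=np.array([to_own(a) for a in world("side",np.c_[xs,ys],depth=d[ys,xs])])
    print(m["p"],m["box"],np.percentile(w,[2,50,98],axis=0).round(0).tolist())
    t=w[w[:,2]>110]
    if len(t)>30: print("top rim rect",cv2.minAreaRect(t[:,:2].astype(np.float32)))
E
python3 cap.py pics/s3.png
```

```text
time: 10.1
tool_pos: [0.5121, 0.0373, 0.0787]
tcp_rot: [-3.111, -0.423, -0.0]
wrist_force: [-0.3, 1.2, -0.7]
width: 0.997
[-8.6057656  -0.10861423 78.65620703]
0.86 [222.1, 173.5, 274.0, 217.9] [[-100.0, -55.0, 80.0], [-63.0, 13.0, 104.0], [-24.0, 62.0, 119.0]]
top rim rect ((-61.844234466552734, 1.94061279296875), (122.91889190673828, 79.58049774169922), 88.57266998291016)
0.76 [69.5, 229.4, 124.9, 281.3] [[136.0, 192.0, 2.0], [194.0, 240.0, 27.0], [260.0, 288.0, 41.0]]
0.65 [144.7, 171.4, 292.5, 271.3] [[-146.0, -76.0, 4.0], [30.0, 77.0, 75.0], [120.0, 216.0, 85.0]]
```

View pics/s3.png

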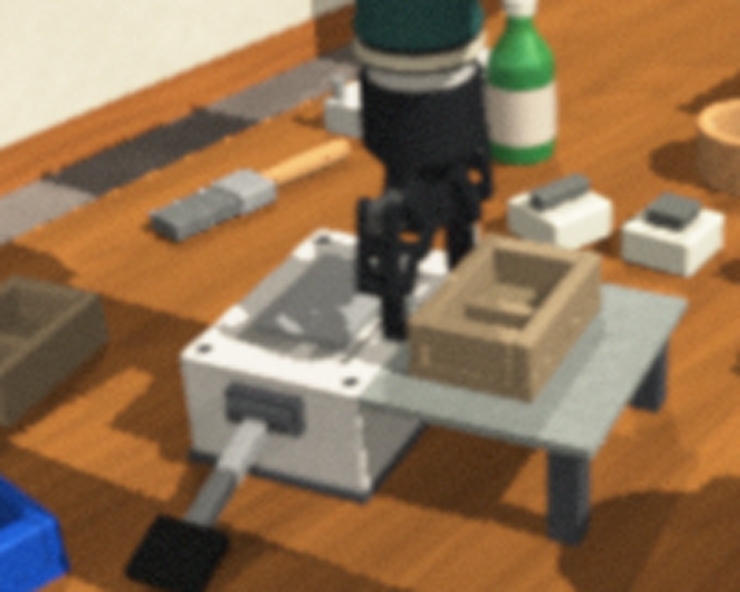

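```bash
python3 -m inch '[{"dx":-0.005,"dy":0,"dz":0,"ax":0,"ay":0,"az":0,"fingers":1},{"dx":-0.010,"dy":0,"dz":0,"ax":0,"ay":0,"az":0,"fingers":1},{"dx":-0.013,"dy":0,"dz":0,"ax":0,"ay":0,"az":0,"fingers":1},{"dx":-0.013,"dy":0,"dz":0,"ax":0,"ay":0,"az":0,"fingers":1},{"dx":0,"dy":0,"dz":0,"ax":0,"ay":0,"az":0,"fingers":1},{"dx":0.01,"dy":0,"dz":0,"ax":0,"ay":0,"az":0,"fingers":1},{"dx":0.01,"dy":0,"dz":-0.04,"ax":0,"ay":0,"az":0,"fingers":1},{"dx":0.01,"dy":0,"dz":-0.1,"ax":0,"ay":0,"az":0,"fingers":-1},{"dx":0.01,"dy":0,"dz":-0.13,"ax":0,"ay":0,"az":0,"fingers":-1},{"dx":0.01,"dy":0,"dz":-0.13,"ax":0,"ay":0,"az":0,"fingers":-1}]'
python3 cap.py pics/s4.png
python3 - <<'E'
from h import *
p,d=bot.read_camera("top"); cv2.imwrite("pics/t2.png",p)
for th in ("round_key_top","bar_key_top"):
  for m in bot.masks_of("top",th)[:2]:
    ys,xs=np.nonzero(m["region"]&(d>0));w=world("top",np.c_[xs,ys],depth=d[ys,xs]);w=w[w[:,2]>.038];print(th,m["p"],m["box"],w.mean(0),w[:,:2].max(0)-w[:,:2].min(0))
shift([.413,-.273,.2]);shift([.413,-.273,.044])
E
```

```text
time: 11.45
tool_pos: [0.5256, 0.0401, 0.2125]
tcp_rot: [-3.111, -0.424, -0.012]
wrist_force: [0.9, -1.1, -0.0]
width: 0.377
[  5.11341192  -1.01506063 212.49092203]
0.95 [63.8, 229.4, 125.9, 283.9] [[136.0, 189.0, -0.0], [194.0, 240.0, 26.0], [262.0, 288.0, 41.0]]
0.75 [226.7, 173.4, 280.1, 219.6] [[-112.0, -56.0, 79.0], [-74.0, 11.0, 104.0], [-34.0, 62.0, 119.0]]
top rim rect ((-71.91210174560547, 1.1539649963378906), (80.89978790283203, 125.40983581542969), 0.7292210459709167)
round_key_top 0.64 [329.9, 201.0, 342.5, 214.3] [ 0.41248661 -0.27324188  0.04277185] [0.03636003 0.03719513]
round_key_top 0.49 [293.7, 225.1, 304.6, 236.9] [ 0.33623436 -0.16847279  0.04259081] [0.03629791 0.0387593 ]
bar_key_top 0.47 [309.2, 136.4, 325.8, 143.9] [ 0.61039355 -0.22537112  0.04316338] [0.02015478 0.0456121 ]
shift mm [-187.9  272.5    6.2] tool x yaw 15.51
shift mm [-187.4  273.   162.2] tool x yaw 15.51
```

```bash
python3 -m inch '[{"dx":-0.035,"dy":0.05,"dz":0,"ax":0,"ay":0,"az":0,"fingers":-1},{"dx":-0.07,"dy":0.1,"dz":0,"ax":0,"ay":0,"az":0,"fingers":-1},{"dx":-0.105,"dy":0.15,"dz":0,"ax":0,"ay":0,"az":0,"fingers":-1},{"dx":-0.14,"dy":0.2,"dz":0,"ax":0,"ay":0,"az":0,"fingers":-1},{"dx":-0.175,"dy":0.25,"dz":0,"ax":0,"ay":0,"az":0,"fingers":-1},{"dx":-0.188,"dy":0.273,"dz":0.03,"ax":0,"ay":0,"az":0,"fingers":-1},{"dx":-0.188,"dy":0.273,"dz":0.08,"ax":0,"ay":0,"az":0,"fingers":-1},{"dx":-0.188,"dy":0.273,"dz":0.12,"ax":0,"ay":0,"az":0,"fingers":-1},{"dx":-0.188,"dy":0.273,"dz":0.12,"ax":0,"ay":0,"az":0,"fingers":-1},{"dx":-0.188,"dy":0.273,"dz":0.12,"ax":0,"ay":0,"az":0,"fingers":-1}]'
python3 - <<'E'
from h import *
shift([.4125,-.273,.044]);s=bot.read_state();print(s["width"])
c=bot.get_calibration("wrist");p,d=bot.read_camera("wrist");cv2.imwrite("pics/w3.png",p)
for m in bot.masks_of("wrist","round_key_top")[:3]:
    ys,xs=np.nonzero(m["region"]&(d>0))
    if len(ys): w=world("wrist",np.c_[xs,ys],depth=d[ys,xs],cal=c);print(m["p"],m["box"],np.median(w,0))
E
```

```text
time: 12.95
tool_pos: [0.413, -0.2734, 0.0867]
tcp_rot: [-3.11, -0.424, 0.005]
wrist_force: [0.0, 0.3, -0.0]
width: -0.001
shift mm [-0.3 -0.4 42.7] tool x yaw 15.52
-0.0005697332315800701
0.89 [70.0, 237.3, 127.3, 289.5] [ 0.34202059 -0.17162259  0.04314803]
0.69 [232.1, 181.5, 284.2, 233.8] [ 0.41829957 -0.27394704  0.04330968]
```

View pics/w3.png

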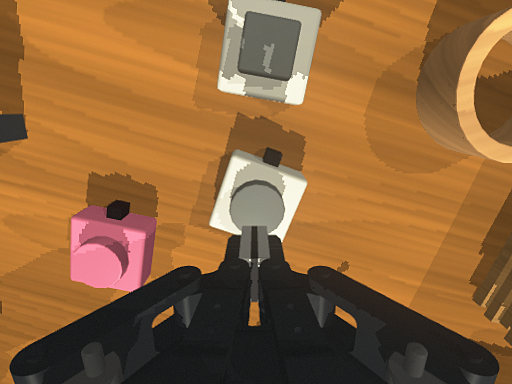

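```bash
python3 -m inch '[{"dx":0,"dy":0,"dz":0.03,"ax":0,"ay":0,"az":0,"fingers":-1},{"dx":0,"dy":0,"dz":0.04,"ax":0,"ay":0,"az":0,"fingers":-1},{"dx":0,"dy":0,"dz":0.044,"ax":0,"ay":0,"az":0,"fingers":-1},{"dx":0,"dy":0,"dz":0.048,"ax":0,"ay":0,"az":0,"fingers":-1},{"dx":0,"dy":0,"dz":0.049,"ax":0,"ay":0,"az":0,"fingers":-1}]'
python3 -m inch '[{"dx":0,"dy":0,"dz":0.002,"ax":0,"ay":0,"az":0,"fingers":-1},{"dx":0,"dy":0,"dz":0.002,"ax":0,"ay":0,"az":0,"fingers":-1}]'
```

```text
time: 13.68
tool_pos: [0.4146, -0.2744, 0.0399]
tcp_rot: [3.112, 0.424, 0.0]
wrist_force: [-0.6, 1.3, 3.1]
width: 0.001
time: 13.92
tool_pos: [0.4147, -0.2744, 0.0382]
tcp_rot: [3.112, 0.424, 0.0]
wrist_force: [-2.7, 1.2, 4.5]
width: -0.003
```

```bash
python3 -m inch '[{"dx":0,"dy":0,"dz":0.002,"ax":0,"ay":0,"az":0,"fingers":-1},{"dx":0,"dy":0,"dz":0.002,"ax":0,"ay":0,"az":0,"fingers":-1}]'
python3 -m inch '[{"dx":0,"dy":0,"dz":-0.03,"ax":0,"ay":0,"az":0,"fingers":-1},{"dx":0,"dy":0,"dz":-0.07,"ax":0,"ay":0,"az":0,"fingers":-1},{"dx":0,"dy":0,"dz":-0.07,"ax":0,"ay":0,"az":0,"fingers":-1}]'
python3 - <<'E'
from h import *
shift([.611,-.226,.12]);shift([.611,-.226,.044])
E
```

```text
time: 14.18
tool_pos: [0.4148, -0.2745, 0.0378]
tcp_rot: [3.113, 0.424, -0.0]
wrist_force: [-6.5, 4.1, 15.0]
width: -0.003
time: 14.55
tool_pos: [0.4176, -0.2767, 0.1114]
tcp_rot: [3.107, 0.424, 0.009]
wrist_force: [0.3, 1.1, -0.4]
width: -0.002
shift mm [199.9   3.   -7.6] tool x yaw 15.53
shift mm [199.5   2.5  68.4] tool x yaw 15.53
```

```bash
python3 -m inch '[{"dx":0.05,"dy":0.001,"dz":-0.01,"ax":0,"ay":0,"az":0,"fingers":-1},{"dx":0.1,"dy":0.002,"dz":-0.01,"ax":0,"ay":0,"az":0,"fingers":-1},{"dx":0.15,"dy":0.003,"dz":-0.01,"ax":0,"ay":0,"az":0,"fingers":-1},{"dx":0.2,"dy":0.003,"dz":-0.01,"ax":0,"ay":0,"az":0,"fingers":-1},{"dx":0.2,"dy":0.003,"dz":0.02,"ax":0,"ay":0,"az":0,"fingers":-1},{"dx":0.2,"dy":0.003,"dz":0.025,"ax":0,"ay":0,"az":0,"fingers":-1},{"dx":0.2,"dy":0.003,"dz":0.025,"ax":0,"ay":0,"az":0,"fingers":-1}]'
python3 - <<'E'
from h import *
shift([.611,-.226,.044]);shift([.611,-.226,.038])
c=bot.get_calibration("wrist");p,d=bot.read_camera("wrist");cv2.imwrite("pics/w4.png",p)
for m in bot.masks_of("wrist","bar_key_top")[:3]:
    ys,xs=np.nonzero(m["region"]&(d>0))
    if len(ys): w=world("wrist",np.c_[xs,ys],depth=d[ys,xs],cal=c);print(m["p"],m["box"],np.median(w,0))
E
```

```text
time: 15.42
tool_pos: [0.6098, -0.2259, 0.0858]
tcp_rot: [3.108, 0.423, 0.005]
wrist_force: [-0.4, -0.8, 0.5]
width: 0.0
shift mm [ 1.   0.2 41.8] tool x yaw 15.51
shift mm [ 1.   0.2 47.8] tool x yaw 15.51
0.79 [219.3, 180.1, 293.6, 238.2] [ 0.61295829 -0.22664006  0.04313414]
```

View pics/w4.png

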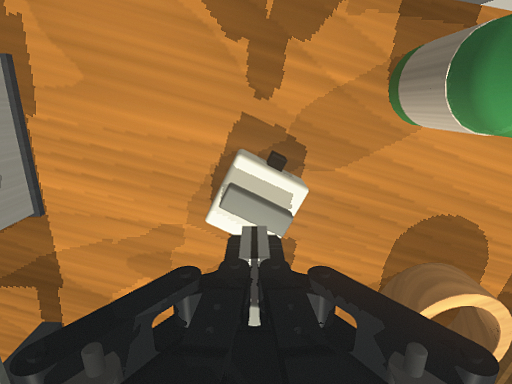

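The bar key sits at about (255, 207), directly under the fingertips, with the tape roll and bottle well clear. I'm pressing it now.

```bash
python3 -m inch '[{"dx":0.001,"dy":0,"dz":0.03,"ax":0,"ay":0,"az":0,"fingers":-1},{"dx":0.001,"dy":0,"dz":0.04,"ax":0,"ay":0,"az":0,"fingers":-1},{"dx":0.001,"dy":0,"dz":0.044,"ax":0,"ay":0,"az":0,"fingers":-1},{"dx":0.001,"dy":0,"dz":0.048,"ax":0,"ay":0,"az":0,"fingers":-1},{"dx":0.001,"dy":0,"dz":0.049,"ax":0,"ay":0,"az":0,"fingers":-1}]'
python3 -m inch '[{"dx":0,"dy":0,"dz":0.002,"ax":0,"ay":0,"az":0,"fingers":-1},{"dx":0,"dy":0,"dz":0.002,"ax":0,"ay":0,"az":0,"fingers":-1}]'
python3 -m inch '[{"dx":0,"dy":0,"dz":0.002,"ax":0,"ay":0,"az":0,"fingers":-1},{"dx":0,"dy":0,"dz":0.002,"ax":0,"ay":0,"az":0,"fingers":-1}]'
```

```text
time: 16.15
tool_pos: [0.6127, -0.2269, 0.0398]
tcp_rot: [3.106, 0.422, 0.011]
wrist_force: [-2.0, 0.6, 4.4]
width: -0.001
time: 16.4
tool_pos: [0.6128, -0.2269, 0.0383]
tcp_rot: [3.106, 0.423, 0.011]
wrist_force: [-2.3, 1.2, 4.2]
width: -0.003
time: 16.65
tool_pos: [0.6129, -0.227, 0.0379]
tcp_rot: [3.106, 0.423, 0.011]
wrist_force: [-5.5, 2.1, 10.4]
width: -0.005
```

```bash
python3 -m inch '[{"dx":0,"dy":0,"dz":-0.03,"ax":0,"ay":0,"az":0,"fingers":-1},{"dx":0,"dy":0,"dz":-0.09,"ax":0,"ay":0,"az":0,"fingers":-1},{"dx":0,"dy":0,"dz":-0.15,"ax":0,"ay":0,"az":0,"fingers":-1},{"dx":0,"dy":0,"dz":-0.15,"ax":0,"ay":0,"az":0,"fingers":-1},{"dx":0,"dy":0,"dz":-0.15,"ax":0,"ay":0,"az":0,"fingers":-1}]'
python3 cap.py pics/s5.png
python3 - <<'E'
from h import *
for n in ("side","top"):
  p,d=bot.read_camera(n)
  for th in ("round_key_top","bar_key_top","square_key_top","tape_roll","stapler","paddle"):
   for m in bot.masks_of(n,th)[:1]:
    ys,xs=np.nonzero(m["region"]&(d>0));w=world(n,np.c_[xs,ys],depth=d[ys,xs]);print(n,th,round(m["p"],2),np.median(w,0).round(3))
E
```

```text
time: 17.27
tool_pos: [0.612, -0.2261, 0.1878]
tcp_rot: [3.105, 0.423, 0.013]
wrist_force: [0.3, 0.6, -1.2]
width: -0.0
[  17.26215745 -280.58350558  187.83725938]
0.7 [65.1, 231.1, 127.7, 282.1] [[136.0, 192.0, 2.0], [193.0, 240.0, 27.0], [260.0, 288.0, 41.0]]
0.63 [225.7, 176.1, 281.3, 220.4] [[-112.0, -55.0, 78.0], [-74.0, 14.0, 104.0], [-34.0, 62.0, 119.0]]
top rim rect ((-71.58609771728516, 0.6219940185546875), (81.69996643066406, 122.90139770507812), 0.299067884683609)
side round_key_top 0.63 [ 0.413 -0.269  0.042]
side bar_key_top 0.42 [ 0.607 -0.219  0.041]
side square_key_top 0.25 [ 0.412 -0.266  0.043]
side stapler 0.76 [0.298 0.307 0.036]
side paddle 0.93 [0.534 0.238 0.031]
top round_key_top 0.31 [ 0.541 -0.439  0.045]
top stapler 0.56 [0.305 0.289 0.037]
top paddle 0.89 [0.536 0.234 0.029]
```

View pics/s5.png

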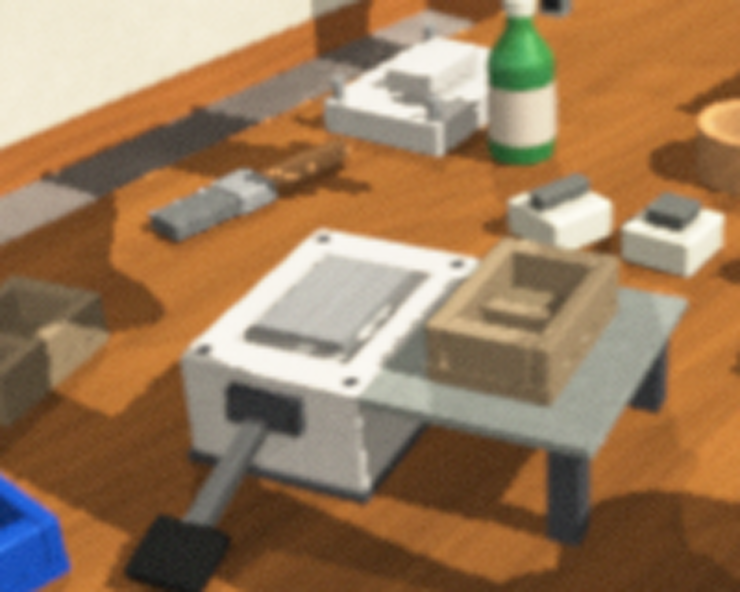

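The cap lies square on the plate, centred near (520, 320), the lever is down, the keys are up and the arm is clear. I'm handing the job in.

```bash
python3 -c "
from workcell import bot
print(bot.finish_job())"
```

```text
the job is handed in; nothing more can be done
None
```

I did every step in order and handed the job in at about 18 s on the robot's clock. No verdict was reported.

- **Lever and cap:** I pushed the lever down to its stop, where the force jumped to 17 N. I then slid the raised cap onto the plate with the open fingers, without lifting it.
- **Keys:** I pressed the white-box round key to its stop (15 N) and released it. I then did the same with the bar key (10 N). I did not touch the pink look-alike or the square key.

**Last checks:**
- **Cap:** it lies flat at about own x -72 mm and y +1 mm, within 4 mm of the plate's middle, and is square to within 1°.
- **Lever:** it is still down, with the paddle about 30 mm above the table.
- **Round and bar keys:** both measure about 42 mm high, which counts as up at this camera's accuracy.
- **Stapler:** it is where it started, to within the measuring error of about 6 mm.
- **Arm:** it is clear of everything, at 0.19 m height.

**Weak or disagreeing checks:**
- **Tape roll:** the network did not report it in the last pictures. The top camera labelled something at its place as a round key with low confidence (0.31). The side picture shows it unmoved, and the arm never came near it.
- **Square key:** the network placed it on the round key with low confidence (0.25). I judged it unpressed because the arm only passed well above it, and the last picture shows it up.

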